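Close up the sharpening-stone case

TASK

Close up the sharpening-stone case: the stone has one end still riding up on the end of the case, so first slide it along until it drops flat into its recess, then fold the lid over and press its front edge down just until the spring catch snaps over it and holds it shut. The catch sits a little higher or lower each time: stop pressing as soon as it snaps, or you will bend its lower leaf. Leave the other things on the bench where they are.

Things in the scene. Friction and masses are not known exactly. Their poses are not given: they have to be found in the camera images.
- case: wooden case for a sharpening stone, fixed to the bench, 120 (x) x 240 (y) x 46 mm (z). Origin at the centre of its underside; -x is its front (with the catch), +x the hinge side. Its recess spans x from -36 to +36 mm and y from -92.5 to +92.5, floor 14 mm above the bench, 32 mm deep; the solid ends of the case are 27.5 mm wide.
- stone: loose grey sharpening stone, 60 (x) x 150 (y) x 22 mm (z), about 0.4 kg; origin at the centre of its underside. Starts tilted along the case's y: -y end down in the recess, +y end resting on the case's +y end, overlapping it by 8 to 22 mm. Push the raised end face towards the case's -y by that much and it drops in; anywhere along the recess floor is right.
- lid (a joint): opening angle of the wooden lid, rad: 0 level, 1.57 upright. Lid 120 x 240 mm, 10 mm thick, 0.28 kg, no handle; its stiff hinge keeps it where it is left. A steel tongue 60 mm wide juts 8 mm from the middle of its free edge. A springy foam strip on the front rim (6 to 8 N) meets it at about 0.11 rad and lifts it back there unless caught. Caught, it reads -0.08 to 0.07, depending on the catch.
- lid_hinge (a point): middle of the lid's hinge line: 60 mm behind the case's origin (+x of the case), 54 mm above the bench; the line runs along the case's y. Level, the lid reaches from here 120 mm towards the front, its underside at this height and its top 10 mm higher; as it opens its free edge rises and swings to +x.
- lid_edge (a point): middle of the lid's free edge, on its outer (upper when shut) face, 120 mm from the hinge line.
- catch (a joint): how far the sprung steel catch at the middle of the case's front, 36 mm wide, is pushed out (to the case's -x), m: 0 at rest. Its height is set anywhere within 13 mm and not told. Pressing near the lid's front edge wedges it out 5 mm with 12 to 20 N in all; then the resistance drops by 3 N or more, and within about 1 mm more the tongue is under the nose and the catch springs back.
- leaf (a joint): how far the catch's lower leaf, under its nose, is bent down, m: 0 unbent. Once the tongue has snapped under the nose it has 3 mm of free play above the leaf, then bends it (2 N and 1.2 N per mm more); a leaf bent over 2 mm is spoilt.
- oil_can: bystander: bare steel oil can, 56 mm across, 100 mm tall, beside the case; origin at the centre of its underside
- slip: bystander: small grey slip stone, 70 x 35 x 18 mm, lying near the case; origin at the centre of its underside
- gouge: bystander: turning gouge with wooden handle, 260 mm long, about 20 mm high, lying behind the case; origin at mid-length on its underside, x axis towards the steel end
- bowl_blank: bystander: dark round wood disc, 110 mm across, 40 mm high; origin at the centre of its underside
- mallet: bystander: wooden mallet lying down, 270 mm long, head 70 x 110 x 70 mm; origin on its underside, x axis towards the head, whose middle is 90 mm from the origin
Mind the look-alikes: they are no part of the job. Leave any green look-alike of the stone alone.

How it is judged:
By the outcome, as a careful person would: the job done as asked, in the order asked, and still so for the second after the job is handed in, with the robot touching nothing.
It also fails if it takes over 51 s, if anything falls off the work surface, if the arm or the gripper's body presses on something with over 40 N, if the wrist force passes 120 N, or if a joint passes its speed limit or range.

ROBOT

A 7-joint arm with a two-finger parallel gripper is mounted at the origin on the work surface. World frame = base frame: x ahead of the robot, y to its left, z up, the work surface at z = 0. Lengths are in mm, angles in rad, forces in N, time in s.
With the tool pointing down it reaches from about 400 to 875 mm from the base axis. Payload 4.4 kg.
Tool frame: the origin (TCP) lies at the very end of the fingers, on their centre line; the grasp point (between the pads) lies 19 mm behind it; z points along the fingers, y is the line along which they close (so a half turn about z gives the same grasp; the last joint's range is limited). The gripper opens to 85 mm and grips with 20 to 120 N. Pads are 22 mm wide; open, the fingers measure 114 mm over their backs; the gripper's body (76 mm by 85 mm) begins 54 mm behind the grasp point. The pads swing forward as they close: fully open they stand 13 mm farther back than shut.
Start: joints at [-1.348, 0.628, 0.038, 1.517, -0.027, 0.996, -0.02], TCP at [185.097, 623.103, 231.313] pointing down, gripper open.
Joint ranges: [-3.06, 3.06], [-0.37, 2.12], [-1.25, 1.32], [0.18, 2.47], [-1.1, 4.24], [0.23, 1.98], [-2.94, 2.94]. Speed limits (rad/s): [2.57, 2.57, 3.14, 3.14, 3.14, 3.14, 3.14].

INTERFACE

Orientations are given as [roll, pitch, yaw] about the fixed x, y, z axes, in that order (R = Rz(yaw) Ry(pitch) Rx(roll)).
In Python, from cell import sensors, get_image, camera_params, order gives the robot as it stands.
- The arm moves only by the shell command python3 -m inch 'ROWS' [OPENING]. ROWS is JSON, a list that holds one entry, the list of rows, each a list of 4 numbers: the shift along the tool's x, y, z in cm, then the turn about the tool's z in degrees. A call has 1 to 8 rows; each row is the pose to reach, as a shift and turn from the pose commanded when the call began, along the tool's axes at that moment; what a row does not reach only later rows make up. A row lasts 1/12 s, in which the tool goes at most 41.7 mm and 7.16 degrees, less where a joint would pass 70% of its speed; a pose out of reach is approached as far as the arm can. A call with a gripper value outside its range is refused whole. OPENING is the finger opening in cm, from 0 to 8.54, set as the call begins (- or left out, the last holds). The fingers move at their own pace and stop on an object; the grip force is fixed at half the most. Time passes only in rows, so rows that repeat a pose let the fingers close. It gives the time, the measured TCP pose, the force, the opening and the grip force at its end, in the units of the state.
- sensors.read_state(): the state, without advancing time (a new reading comes with each control period).
- get_image(name): name is "scene" or "top"; returns the picture (400x640x3 uint8, blue, green, red); there is no depth.
- camera_params(name): a dict with "mtx" (3x3 intrinsics, pixels), "rvec" (rotation vector, rad) and "tvec" (3), from world to camera coordinates, as OpenCV has them. Camera axes: x right, y down, z forward; pixel columns grow to the right and rows downward; lengths in mm; the calibration is good to about 2 mm. A picture is of the moment at which its call begins. camera_params takes no time and is no camera call.
- order.finish_job(): hands the job in; it is judged then, once.
The state is a dict: "clock": time; "qpos": joint angles; "qd": joint speeds; "tau": joint torques, N m; "eef_pos": TCP position; "tool_rot": TCP orientation; "force": force on the tool from outside, world axes, zero at the start; "torque": the same for the moment, N m; "width": finger opening in mm; "gripper_force": force on a finger pad.
Only numpy, scipy, OpenCV 4.12 (cv2) and the standard library are available. Lean on these libraries where they do the work, as an engineer would, in place of code of your own. Each camera call takes 0.05 s, during which the arm holds its last target. There are 200 camera calls.

## Working session

There is one attempt and no reset: what is moved stays moved. The work goes in short steps, Python scripts to look and compute and a shell command to move; the robot and the scene stay as the last step left them, time stands still between calls to the robot, and variables do not carry over. Pictures are saved under pics/ and viewed, at most 10 in all, crops included, and the job is handed in when it is done.

```bash
mkdir -p pics; ls; cat > h.py <<'E'
import cv2,numpy as np
from cell import sensors,get_image,camera_params,order
def cam(n):
    c=camera_params(n);R=cv2.Rodrigues(np.array(c['rvec'],float))[0]
    return np.array(c['mtx'],float),R,np.array(c['tvec'],float).ravel()
def ray(n,u,v,z):
    K,R,t=cam(n);d=R.T@np.linalg.inv(K)@[u,v,1];o=-R.T@t
    return o+d*(z-o[2])/d[2]
def proj(n,p):
    K,R,t=cam(n);q=K@(R@np.array(p,float)+t);return q[:2]/q[2]
E
python3 - <<'E'
from h import *
for n in("scene","top"):
    im=get_image(n);cv2.imwrite(f"pics/{n}0.png",im)
    K,R,t=cam(n);print(n,K[0,0],(-R.T@t).round(),R.round(2).tolist())
print(sensors.read_state())
E
```

```text
pics
scene 470.6350670211606 [1089.  853. 1199.] [[-0.81, 0.59, -0.01], [0.44, 0.6, -0.67], [-0.38, -0.54, -0.75]]
top 380.7195530536049 [ 362.   28. 1197.] [[0.0, -1.0, 0.02], [-0.99, -0.0, -0.13], [0.13, -0.02, -0.99]]
{'clock': 0.1, 'qpos': array([-1.34781395,  0.62923946,  0.03842882,  1.51825353, -0.02701389,
        0.996313  , -0.0200046 ]), 'qd': array([ 0.00036857, -0.00133475,  0.00049241, -0.00166965, -0.00039197,
        0.00146962, -0.00016195]), 'tau': array([ 3.36215751e-03, -5.64537227e+01,  1.23075306e+00, -1.93976283e+01,
        1.13108344e-02,  5.43008588e-03,  1.25240430e-05]), 'eef_pos': array([184.90960016, 622.56433128, 230.49457112]), 'tool_rot': array([-3.13989642e+00, -4.89249255e-06,  2.85281135e+00]), 'force': array([-0.77567043,  0.02076056,  0.66343645]), 'torque': array([ 0.06900994,  0.01519394, -0.01193325]), 'gripper_force': 0.0, 'width': 85.21502504474141}
```

View pics/scene0.png

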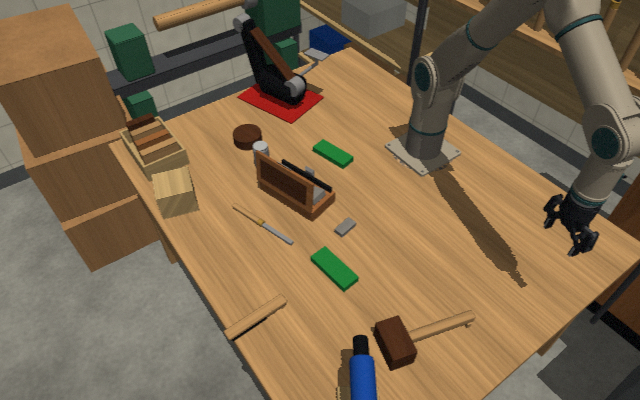

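View pics/top0.png

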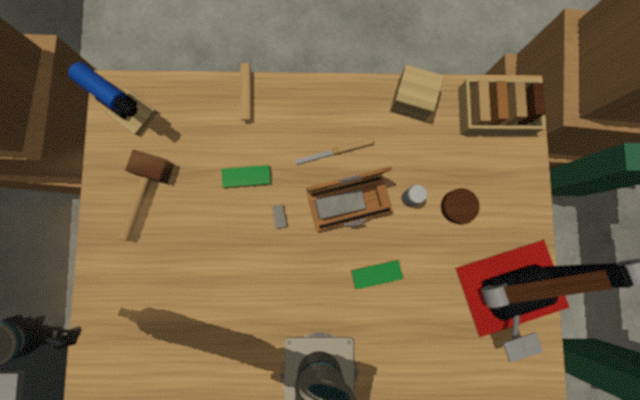

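The case is at about (350,203) in the top picture and (295,185) in the scene picture, with its lid upright. The oil can is at (415,195) top and the slip at (279,216). I'll enlarge both views.

```bash
python3 - <<'E'
from h import *
a=cv2.imread("pics/top0.png")[155:240,260:440];cv2.imwrite("pics/topc.png",cv2.resize(a,None,fx=4.4,fy=4.4,interpolation=cv2.INTER_CUBIC))
a=cv2.imread("pics/scene0.png")[130:240,225:365];cv2.imwrite("pics/scc.png",cv2.resize(a,None,fx=5,fy=5,interpolation=cv2.INTER_CUBIC))
E
```

```text
(no output)
```

View pics/topc.png

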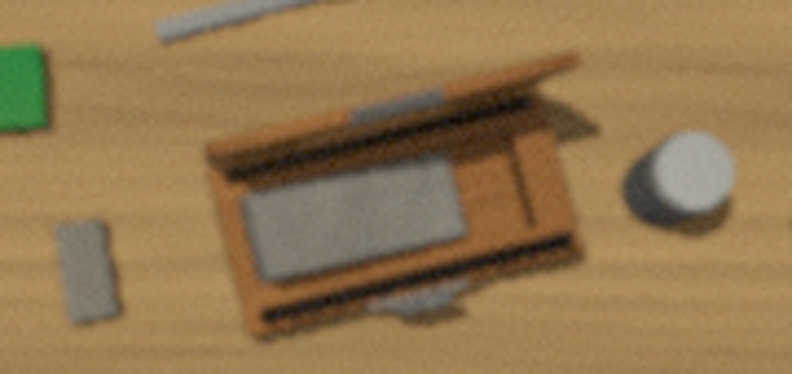

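View pics/scc.png

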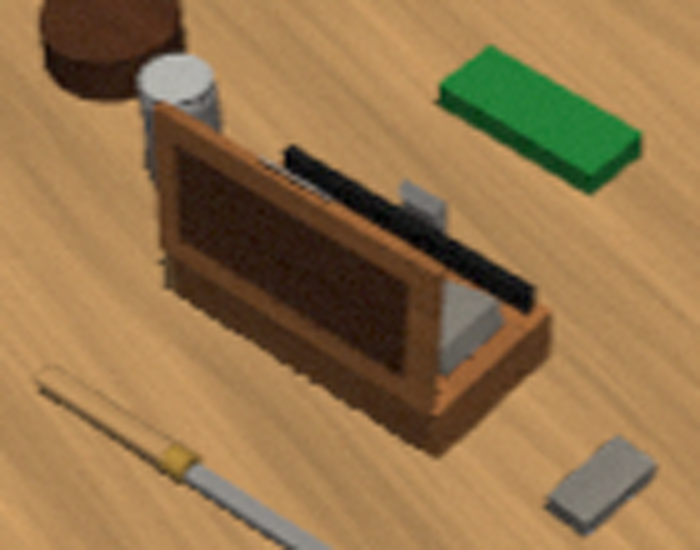

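The crops show the case's +y end at left in the top view, with the stone's raised end at crop (250,235). The catch is at (420,298), below the foam strip. In the scene crop the case's +y end is at right, with its bottom back corner at (437,455). I'll fit the case pose and the lid angle.

```bash
cat >> h.py <<'E'
def T(x,y,u,v):  # full-res pixel of enlarged crops
    return
E
python3 - <<'E'
from h import *
from scipy.optimize import least_squares
top=lambda u,v:(260+(u+.5)/4.4-.5,155+(v+.5)/4.4-.5)
sc=lambda u,v:(225+(u+.5)/5-.5,130+(v+.5)/5-.5)
def w(p,q):
    c,s=np.cos(p[2]),np.sin(p[2]);return [p[0]+c*q[0]-s*q[1],p[1]+s*q[0]+c*q[1],q[2]]
def lid(a,r,h,y):return [60-r*np.cos(a)+h*np.sin(a),y,54+r*np.sin(a)+h*np.cos(a)]
P=[("top",top(208,175),(60,120,46)),("top",top(580,243),(-60,-120,46)),("top",top(250,328),(-60,120,46)),
("scene",sc(437,457),(60,120,0)),("scene",sc(552,315),(-60,120,46)),("scene",sc(550,357),(-60,120,0)),("scene",sc(435,412),(60,120,46)),("scene",sc(167,290),(60,-120,0))]
L=[("scene",sc(157,105),(120,10,-120)),("scene",sc(441,275),(120,10,120)),("top",top(579,57),(120,10,-120)),("top",top(208,150),(120,10,120))]
def f(p):
    r=[proj(n,w(p,q))-uv for n,uv,q in P]+[proj(n,w(p,lid(p[3],*q)))-uv for n,uv,q in L]
    return np.ravel(r)
s=least_squares(f,[600,-40,.2,1.5],loss='soft_l1');print(s.x,f(s.x).reshape(-1,2).round(1).tolist())
p=s.x
# stone: raised end top edge & lower end, in case coords
def incase(n,uv,z):
    X=ray(n,*uv,z);c,s_=np.cos(p[2]),np.sin(p[2]);d=X-[p[0],p[1],0];return np.round([c*d[0]+s_*d[1],-s_*d[0]+c*d[1],z],1)
for uv in[(243,193),(265,278)]:print('raised top',incase("top",top(*uv),67))
for uv in[(448,158),(467,235)]:print('low top',incase("top",top(*uv),38))
for uv in[(500,318),(442,372),(500,300)]:print('sc',incase("scene",sc(*uv),47),incase("scene",sc(*uv),68))
for uv in[(690,170)]:print('can top',ray("top",*top(*uv),100).round())
print('slip',ray("top",*top(87,270),18).round(),'catch',incase("top",top(420,298),55))
E
```

```text
[ 509.64816158  -92.72309201   56.80802895 -136.817667  ] [[-0.4, -1.6], [1.1, 1.0], [0.1, 1.6], [-0.0, 1.3], [-0.4, -0.7], [-0.2, 0.1], [0.1, 1.2], [1.4, 1.5], [-0.2, 0.1], [-0.0, -0.7], [0.2, -0.3], [0.1, 0.1]]
raised top [ 33.8 100.9  67. ]
raised top [-26.1 101.2  67. ]
low top [ 25.3 -46.   38. ]
low top [-30.4 -44.3  38. ]
sc [-33.8  98.1  47. ] [-18.6 110.3  68. ]
sc [27.6 98.6 47. ] [ 41.7 110.8  68. ]
sc [-46.7  87.8  47. ] [-31.2 100.1  68. ]
can top [ 529. -284.  100.]
slip [468. 123.  18.] catch [-65.3   1.5  55. ]
```

The fit gives the case at (510,-93) with yaw 0.259 and the lid at 1.41 rad. The stone's raised end face is at case y≈101, so it overlaps by about 10 mm. All of this matches the given sizes. Now I move towards the push start.

```bash
cat >> h.py <<'E'
C=np.array([509.65,-92.72]);YAW=.259
def go(x,y,z):  # shift in tool axes (cm) to a point in case axes, and turn to tool y = case +x
    s=sensors.read_state();p=s['eef_pos'];a=s['tool_rot'][2]
    c,n=np.cos(YAW),np.sin(YAW)
    d=C+[c*x-n*y,n*x+c*y]-p[:2]
    cur=p[:2]-C
    t=(a-YAW-np.pi/2+np.pi)%(2*np.pi)-np.pi
    print('clock',s['clock'],'case',[round(float(v),1) for v in(c*cur[0]+n*cur[1],-n*cur[0]+c*cur[1],p[2])],'F',s['force'].round(1))
    print('rows cm',[round(float(v),2) for v in((d@[np.cos(a),np.sin(a)])/10,(d@[np.sin(a),-np.cos(a)])/10,(p[2]-z)/10,np.degrees(t))])
E
python3 -m inch '[[[-43.8,-48.2,0,58],[-43.8,-48.2,0,58],[-43.8,-48.2,0,58],[-43.8,-48.2,0,58],[-43.8,-48.2,0,58],[-43.8,-48.2,0,58],[-43.8,-48.2,0,58],[-43.8,-48.2,0,58]]]' 0
python3 -c "
from h import *
go(-8,135,150)"
```

```text
clock: 0.77
eef_pos: [330.0, 320.8, 231.3]
tool_rot: [-3.141, -0.0, 1.847]
force: [1.4, 0.6, 0.5]
width: 0.3
gripper_force: 0.0
clock 0.7667 case [-67.8, 445.8, 231.3] F [1.4 0.6 0.5]
rows cm [-31.17, 5.44, 8.13, 0.98]
```

```bash
python3 -m inch '[[[-31.2,5.4,8,1],[-31.2,5.4,8,1],[-31.2,5.4,8,1],[-31.2,5.4,8,1],[-31.2,5.4,8,1],[-31.2,5.4,8,1],[-31.2,5.4,8,1],[-31.2,5.4,8,1]]]'
python3 -c "
from h import *
go(-8,135,54)"
```

```text
clock: 1.43
eef_pos: [469.0, 35.2, 150.6]
tool_rot: [-3.141, 0.001, 1.834]
force: [1.4, 0.7, 0.4]
width: 0.3
gripper_force: 0.0
clock 1.4333 case [-6.5, 134.0, 150.6] F [1.4 0.7 0.4]
rows cm [0.1, -0.15, 9.66, 0.22]
```

```bash
python3 -m inch '[[[0.4,-0.2,4,0],[0.4,-0.2,8,0],[0.4,-0.2,9.6,0],[0.4,-0.2,9.6,0],[0,-0.2,9.6,0],[-1,-0.2,9.6,0]]]'
python3 -c "
from h import *
go(-8,112,54)"; python3 - <<'E'
from h import *
a=get_image("scene")[130:240,225:365];cv2.imwrite("pics/s2.png",cv2.resize(a,None,fx=5,fy=5,interpolation=cv2.INTER_CUBIC))
E
```

```text
clock: 1.93
eef_pos: [468.0, 31.9, 56.0]
tool_rot: [-3.14, -0.005, 1.844]
force: [-9.0, 40.5, -0.3]
width: -0.0
gripper_force: 0.0
clock 1.9333 case [-8.4, 131.2, 56.0] F [-9.  40.5 -0.3]
rows cm [-1.92, 0.01, 0.2, 0.83]
```

View pics/s2.png

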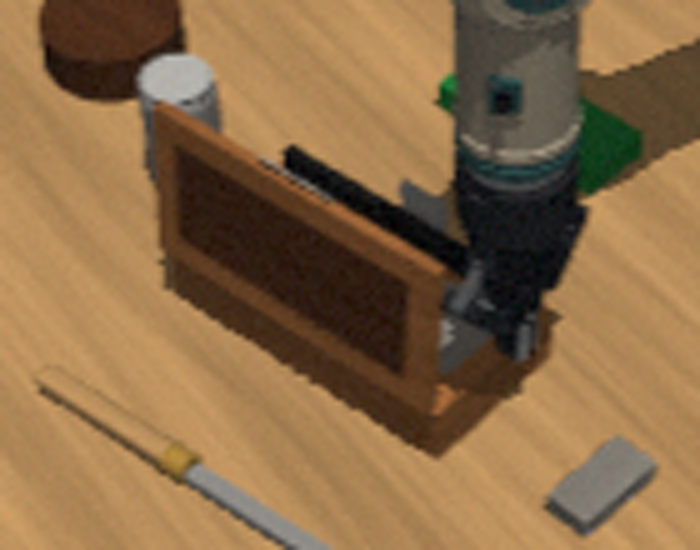

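The fingers stand over the case's +y end at crop (520,345), with the stone just left of them at (460,345). The force needs another look before I go on.

```bash
python3 -c "
from h import *
go(-8,112,54);s=sensors.read_state();print(s['torque'],s['qd'].round(3))
f=get_image('top');go(-8,112,54)
cv2.imwrite('pics/t2.png',cv2.resize(f[155:240,260:440],None,fx=4.4,fy=4.4,interpolation=cv2.INTER_CUBIC))"
```

```text
clock 1.9833 case [-8.4, 131.6, 56.3] F [-4.5 13.7  2.2]
rows cm [-1.96, 0.01, 0.23, 0.95]
[1.90490564 0.49430254 0.92404961] [-0.02  -0.015  0.006  0.009 -0.009 -0.025 -0.053]
clock 2.0333 case [-8.1, 131.7, 56.5] F [-3.9 12.4 -2.5]
rows cm [-1.97, -0.02, 0.25, 0.86]
```

View pics/t2.png

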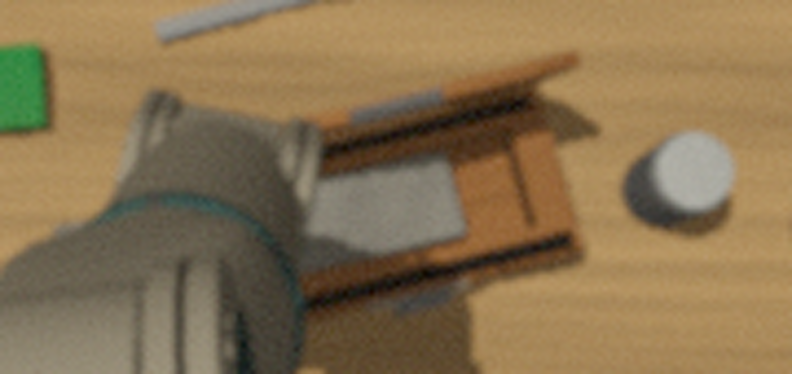

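Steady blocking at y≈131 with the torque arm pointing to case x≈+60 means a finger linkage touches the lid's end face. I back off, raise the tool, and turn it 90° so the linkages run along the case's y.

```bash
python3 -m inch '[[[2,-0.2,0,0],[3,-0.2,-1,0],[3,-0.2,-2,0],[3,-0.2,-2,0]]]'
python3 -c "
from h import *
go(-8,150,80);print(sensors.read_state()['qpos'].round(2))"
```

```text
clock: 2.37
eef_pos: [461.6, 56.9, 78.3]
tool_rot: [3.135, 0.001, 1.837]
force: [1.0, 0.1, 0.2]
width: -0.2
gripper_force: 0.0
clock 2.3667 case [-8.2, 157.0, 78.3] F [1.  0.1 0.2]
rows cm [-0.7, 0.01, -0.17, 0.41]
[-0.31  0.64  0.19  2.16 -0.33  0.36  0.41]
```

```bash
python3 -m inch '[[[0.5,0,0,-7],[0.5,0,0,-14],[0.5,0,0,-21],[0.5,0,0,-28],[0.5,0,0,-35],[0.5,0,0,-42],[0.5,0,0,-49],[0.5,0,0,-56]]]'
python3 -c "
from h import *
go(-8,155,80);print(sensors.read_state()['qpos'].round(2))"
```

```text
clock: 3.03
eef_pos: [459.3, 60.2, 76.3]
tool_rot: [3.141, 0.003, 2.818]
force: [-0.0, -0.7, 0.2]
width: 0.3
gripper_force: 0.0
clock 3.0333 case [-9.5, 160.7, 76.3] F [-0.  -0.7  0.2]
rows cm [-0.44, -0.4, -0.37, 56.6]
[-0.17  0.64 -0.03  2.16  0.06  0.34  0.99]
```

```bash
sed -i 's/a-YAW-np.pi\/2+np.pi/a-YAW-np.pi+np.pi/' h.py
python3 -m inch '[[[0,0,0,-7],[0,0,0,-14],[0,0,0,-21],[0,0,0,-28],[0,0,0,-33.4],[0,0,0,-33.4]]]'
python3 -c "
from h import *
go(-9,128,54);print(sensors.read_state()['qpos'].round(2))"
```

```text
clock: 3.53
eef_pos: [459.1, 60.1, 76.2]
tool_rot: [-3.141, 0.002, -2.887]
force: [0.9, 0.8, 0.4]
width: -0.3
gripper_force: 0.0
clock 3.5333 case [-9.7, 160.7, 76.2] F [0.9 0.8 0.4]
rows cm [-0.08, -3.27, 2.22, -0.23]
[-0.07  0.64 -0.17  2.16  0.29  0.36  1.34]
```

```bash
python3 -m inch '[[[0,-0.5,1.4,0],[0,-1.2,2.2,0],[0,-1.8,2.2,0],[0,-2.4,2.2,0],[0,-2.8,2.2,0],[0,-3.1,2.2,0],[0,-3.3,2.2,0]]]'
python3 -c "
from h import *
go(-9,118,54)"
```

```text
clock: 4.12
eef_pos: [466.7, 28.7, 53.7]
tool_rot: [-3.141, 0.001, -2.889]
force: [0.5, -0.5, 1.1]
width: 0.2
gripper_force: 0.0
clock 4.1167 case [-10.4, 128.4, 53.7] F [ 0.5 -0.5  1.1]
rows cm [-0.15, -1.04, -0.03, -0.34]
```

Free. Now the push, in small steps.

```bash
python3 -m inch '[[[-0.1,-0.4,0,0],[-0.1,-0.7,0,0],[-0.1,-1.0,0,0],[-0.1,-1.3,0,0]]]'
python3 -m inch '[[[0,-0.2,0,0],[0,-0.4,0,0],[0,-0.6,0,0]]]'
python3 -m inch '[[[0,-0.2,0,0],[0,-0.4,0,0],[0,-0.6,0,0]]]'
python3 -c "
from h import *
go(-9,105,54)"
```

```text
clock: 4.45
eef_pos: [470.6, 16.7, 53.3]
tool_rot: [3.142, 0.0, -2.887]
force: [0.2, 1.1, 0.0]
width: -0.3
gripper_force: 0.2
clock: 4.7
eef_pos: [471.8, 11.4, 53.2]
tool_rot: [3.141, -0.0, -2.887]
force: [-0.3, 1.6, -0.8]
width: 0.0
gripper_force: 0.7
clock: 4.95
eef_pos: [473.5, 5.3, 53.3]
tool_rot: [3.141, -0.0, -2.887]
force: [0.0, 1.4, -0.3]
width: -0.1
gripper_force: 0.7
clock 4.95 case [-9.8, 104.0, 53.3] F [ 0.   1.4 -0.3]
rows cm [-0.08, 0.1, -0.07, -0.27]
```

```bash
python3 -m inch '[[[0,-0.2,0,0],[0,-0.4,0,0],[0,-0.6,0,0]]]'
python3 - <<'E'
from h import *
go(-9,95,54)
a=get_image("scene")[130:240,225:365];b=get_image("top")[155:240,260:440]
a=cv2.resize(a,(560,440),interpolation=cv2.INTER_CUBIC);b=cv2.resize(b,(560,160*560//340),interpolation=cv2.INTER_CUBIC)
cv2.imwrite("pics/m3.png",a)
E
```

```text
clock: 5.2
eef_pos: [475.3, -1.1, 53.4]
tool_rot: [-3.141, 0.0, -2.888]
force: [-0.5, 0.3, -0.8]
width: 0.3
gripper_force: 0.0
clock 5.2 case [-9.7, 97.3, 53.4] F [-0.5  0.3 -0.8]
rows cm [-0.07, -0.23, -0.06, -0.31]
```

View pics/m3.png

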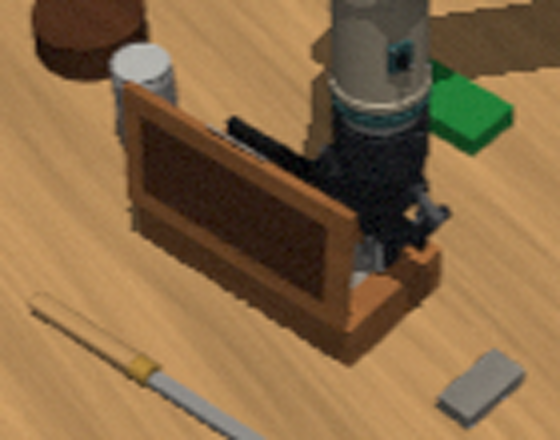

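```bash
python3 -m inch '[[[0,0.8,0,0],[0,1,-3,0],[0,1,-7,0],[0,1,-11,0],[0,1,-15,0],[0,1,-15,0]]]'
python3 - <<'E'
from h import *
go(95,0,200)
b=get_image("scene")[125:235,225:365]
cv2.imwrite("pics/t4.png",cv2.resize(b,None,fx=5,fy=5,interpolation=cv2.INTER_CUBIC))
E
```

```text
clock: 5.8
eef_pos: [476.7, 10.7, 209.8]
tool_rot: [-3.139, 0.013, -2.887]
force: [1.1, -0.7, 0.2]
width: -0.2
gripper_force: 0.0
clock 5.8 case [-5.4, 108.4, 209.8] F [ 1.1 -0.7  0.2]
rows cm [-10.08, -10.8, 0.98, -0.24]
```

View pics/t4.png

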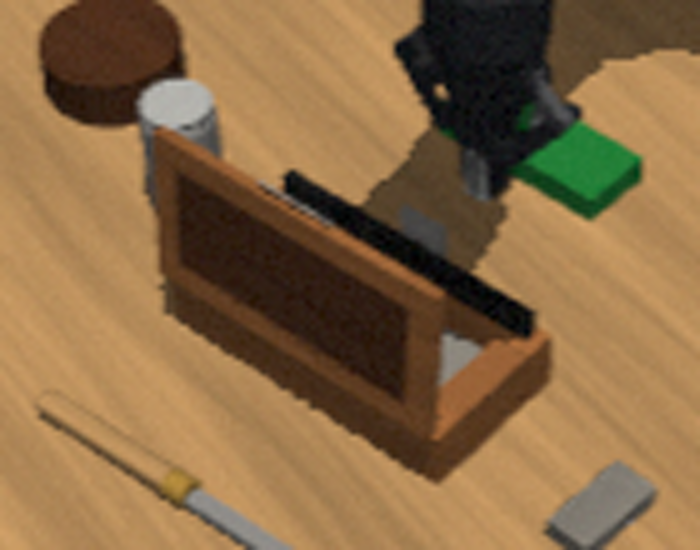

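The stone's raised end no longer stands above the rim: the visible grey patch at crop (460,355) lies behind the end rim. I'll check it by calculation while moving over behind the lid.

```bash
python3 -m inch '[[[-10,0,0.5,0],[-10,-4,0.5,0],[-10,-8,0.5,0],[-10,-10.8,0.5,0],[-10,-10.8,0.5,0],[-10,-10.8,0.5,0]]]'
python3 - <<'E'
from h import *
go(95,0,150)
c,n=np.cos(YAW),np.sin(YAW)
def S(x,y,z):
    u=proj("scene",[*(C+[c*x-n*y,n*x+c*y]),z]);return ((u-[225,125])*5+2).round()
for y in(70,80,88):
  print(y,'flat',S(-33,y,36),S(27,y,36),'raised',S(-33,y,60),S(27,y,60))
print('rim',S(-36,92.5,46),S(36,92.5,46))
E
```

```text
clock: 6.35
eef_pos: [596.2, -74.1, 196.1]
tool_rot: [-3.141, -0.003, -2.893]
force: [0.0, -0.1, 0.7]
width: -0.2
gripper_force: 0.0
clock 6.35 case [88.5, -4.2, 196.1] F [ 0.  -0.1  0.7]
rows cm [-0.65, 0.42, 4.61, -0.62]
70 flat [467. 336.] [410. 387.] raised [466. 311.] [409. 363.]
80 flat [478. 343.] [421. 394.] raised [478. 318.] [420. 370.]
88 flat [487. 348.] [430. 400.] raised [487. 323.] [430. 376.]
rim [495. 338.] [427. 401.]
```

The stone edge at about (482,345) matches the flat prediction for y≈83, so it is seated. Next I lower the tool behind the lid and swing it over.

```bash
python3 -m inch '[[[0,0.4,1.5,0],[0,0.4,3,0],[0.6,0.4,3,0],[1.2,0.4,3,0],[1.8,0.4,3,0],[2.4,0.4,3,0]]]'
python3 -c "
from h import *
go(40,0,162)"
```

```text
clock: 6.85
eef_pos: [572.0, -72.0, 169.1]
tool_rot: [-3.141, 0.002, -2.887]
force: [2.6, 0.7, -1.3]
width: -0.3
gripper_force: 0.9
clock 6.85 case [65.6, 4.1, 169.1] F [ 2.6  0.7 -1.3]
rows cm [2.56, -0.42, 0.71, -0.26]
```

```bash
python3 -m inch '[[[1,-0.2,0.2,0],[1.5,-0.4,0.4,0],[2.6,-0.4,0.7,0],[3.6,-0.4,1.1,0],[4.7,-0.4,1.5,0],[5.6,-0.4,2.1,0],[6.5,-0.4,2.8,0]]]'
python3 -c "
from h import *
go(-16,0,125)"
```

```text
clock: 7.43
eef_pos: [510.4, -93.2, 141.1]
tool_rot: [-3.14, 0.002, -2.888]
force: [1.6, 0.9, 2.1]
width: -0.0
gripper_force: 0.7
clock 7.4333 case [0.6, -0.6, 141.1] F [1.6 0.9 2.1]
rows cm [1.66, 0.05, 1.61, -0.31]
```

```bash
python3 -m inch '[[[0.9,0,0.7,0],[1.6,0,1.6,0],[2.3,0,2.5,0],[2.9,0,3.4,0],[3.4,0,4.4,0],[3.8,0,5.3,0],[3.8,0,5.4,0]]]'
python3 -c "
from h import *
go(-48,0,90)"
```

```text
clock: 8.02
eef_pos: [471.6, -102.8, 85.6]
tool_rot: [3.141, -0.003, -2.888]
force: [-0.7, 0.1, -0.7]
width: -0.2
gripper_force: 0.0
clock 8.0167 case [-39.4, 0.0, 85.6] F [-0.7  0.1 -0.7]
rows cm [0.86, -0.01, -0.44, -0.33]
```

```bash
python3 -m inch '[[[0.2,0,-0.4,0],[0.6,0,-0.4,0],[0.7,0,-0.2,0],[0.7,0,0.2,0],[0.7,0,0.5,0],[0.7,0,0.7,0],[0.7,0,0.7,0]]]'
python3 -m inch '[[[0,0,0.1,0],[0,0,0.2,0]]]'
python3 -c "
from h import *
go(-47,0,75)"
```

```text
clock: 8.6
eef_pos: [466.6, -103.8, 78.8]
tool_rot: [3.141, -0.001, -2.887]
force: [0.1, -0.2, -0.4]
width: -0.2
gripper_force: 0.0
clock: 8.77
eef_pos: [466.9, -103.8, 77.2]
tool_rot: [3.141, -0.0, -2.887]
force: [-0.3, -0.3, 0.6]
width: -0.0
gripper_force: 0.3
clock 8.7667 case [-44.2, 0.3, 77.2] F [-0.3 -0.3  0.6]
rows cm [0.28, -0.03, 0.22, -0.28]
```

```bash
for i in 1 2; do python3 -m inch '[[[0,0,0.1,0],[0,0,0.1,0]]]' | egrep 'eef|force: \['; done; python3 -m inch '[[[0,0,0.05,0],[0,0,0.05,0]]]' | egrep 'eef|force: \['; python3 -m inch '[[[0,0,0.05,0],[0,0,0.05,0]]]' | egrep 'eef|force: \['
```

```text
eef_pos: [466.7, -103.9, 76.4]
force: [-1.3, 0.4, 3.1]
eef_pos: [466.6, -103.9, 75.5]
force: [-1.1, 0.2, 4.1]
eef_pos: [466.5, -103.9, 75.1]
force: [-1.2, 0.6, 7.0]
eef_pos: [466.5, -103.9, 74.9]
force: [-2.5, -0.7, 8.2]
```

```bash
for i in 1 2 ; do python3 -m inch '[[[0,0,0.05,0],[0,0,0.05,0]]]' | egrep 'eef|force: \['; done
```

```text
eef_pos: [466.5, -104.0, 74.5]
force: [-2.2, 0.1, 10.9]
eef_pos: [466.4, -104.0, 74.0]
force: [-2.8, 0.3, 10.9]
```

```bash
for i in 1 2 ; do python3 -m inch '[[[0,0,0.05,0],[0,0,0.05,0]]]' | egrep 'eef|force: \['; done
```

```text
eef_pos: [466.3, -104.0, 73.5]
force: [-3.3, -0.1, 11.1]
eef_pos: [466.2, -104.0, 73.1]
force: [-3.5, 0.3, 12.2]
```

```bash
for i in 1 2 ; do python3 -m inch '[[[0,0,0.05,0],[0,0,0.05,0]]]' | egrep 'eef|force: \['; done
```

```text
eef_pos: [466.2, -104.0, 72.5]
force: [-2.9, 0.5, 12.0]
eef_pos: [466.1, -104.0, 72.1]
force: [-4.0, -0.4, 12.4]
```

```bash
for i in 1 2 ; do python3 -m inch '[[[0,0,0.05,0],[0,0,0.05,0]]]' | egrep 'eef|force: \['; done
```

```text
eef_pos: [466.0, -104.1, 71.6]
force: [-3.9, -1.1, 13.5]
eef_pos: [465.9, -104.1, 71.0]
force: [-4.2, -0.0, 12.4]
```

```bash
for i in 1 2 ; do python3 -m inch '[[[0,0,0.05,0],[0,0,0.05,0]]]' | egrep 'eef|force: \['; done
```

```text
eef_pos: [465.8, -104.1, 70.6]
force: [-3.9, 0.6, 13.2]
eef_pos: [465.8, -104.1, 70.1]
force: [-4.0, -0.0, 13.7]
```

```bash
for i in 1 2 ; do python3 -m inch '[[[0,0,0.05,0],[0,0,0.05,0]]]' | egrep 'eef|force: \['; done
```

```text
eef_pos: [465.7, -104.1, 69.6]
force: [-4.7, 0.9, 14.0]
eef_pos: [465.6, -104.2, 68.8]
force: [-2.8, 0.1, 9.2]
```

```bash
for i in 1 2 ; do python3 -m inch '[[[0,0,0.05,0],[0,0,0.05,0]]]' | egrep 'eef|force: \['; done
```

```text
eef_pos: [465.8, -104.1, 67.9]
force: [-2.2, -0.5, 5.5]
eef_pos: [465.7, -104.2, 67.3]
force: [-3.6, 0.3, 5.4]
```

The force fell from 14.0 to 5.4 N, so the catch has snapped. I lift off and check.

```bash
python3 -m inch '[[[0,0,-0.2,0],[0,0,-0.4,0],[0,0,-1,0],[0,0,-3,0],[0,0,-6,0],[0,0,-9,0],[0,0,-12,0]]]' | egrep 'eef|force: \['
python3 -m inch '[[[7,15,-4,0],[7,15,-4,0],[7,15,-4,0],[7,15,-4,0],[7,15,-4,0],[7,15,-4,0]]]' | egrep 'clock|eef|force: \['
python3 - <<'E'
from h import *
b=get_image("scene")[125:235,225:365]
cv2.imwrite("pics/s5.png",cv2.resize(b,None,fx=5,fy=5,interpolation=cv2.INTER_CUBIC))
c,n=np.cos(YAW),np.sin(YAW)
for a in(-.08,-.05,0,.05,.11):
    for y in(-120,120):
        x=60-120*np.cos(a)+10*np.sin(a);z=54+120*np.sin(a)+10*np.cos(a)
        u=proj("scene",[*(C+[c*x-n*y,n*x+c*y]),z]);print(a,y,((u-[225,125])*5+2).round())
E
```

```text
eef_pos: [466.8, -103.6, 188.9]
force: [0.1, -0.6, -0.6]
clock: 12.85
eef_pos: [360.7, 25.3, 228.4]
force: [0.2, 0.0, -0.4]
-0.08 -120 [284. 174.]
-0.08 120 [551. 328.]
-0.05 -120 [284. 170.]
-0.05 120 [551. 324.]
0 -120 [283. 164.]
0 120 [550. 318.]
0.05 -120 [281. 159.]
0.05 120 [550. 313.]
0.11 -120 [280. 152.]
0.11 120 [549. 306.]
```

View pics/s5.png

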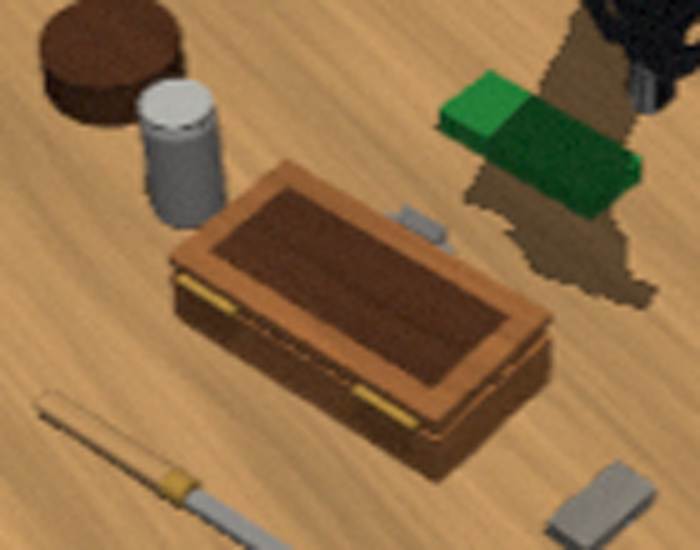

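The lid's front corners are at about (288,162) and (552,318), so the angle is about 0.0 to 0.03. That is well below the foam's 0.11: the lid is caught and holding with nothing touching it. The nearby bystanders are unmoved. I hand the job in.

```bash
python3 -c "
from h import *
print(order.finish_job())"
```

```text
the job is handed in; nothing more can be done
None
```

I handed the job in at about 12.9 s: the stone lies flat in its recess and the lid is held shut by the catch, with pressing stopped when the force fell from 14 N to 5.4 N; one risk is that early on a finger linkage bumped the lid's end face with a wrist reading of about 41 N, right at the 40 N limit if it counts as the gripper's body, and I don't know how that will be judged.

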